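# Reseat a pressed-leaf glass under its spring clip

### The arm

A 6-joint arm with a two-finger parallel gripper is mounted at the origin on the work surface. World frame = base frame: x ahead of the robot, y to its left, z up, the work surface at z = 0. Lengths are in m, angles in degrees, forces in N, time in s.
With the tool pointing down it reaches from about 0.325 to 1 m from the base axis. Payload 5.1 kg.
Tool frame: the origin (TCP) lies midway between the tips of the shut fingers; the grasp point (between the pads) lies arm.grasp_offset behind it (arm.grasp_offset is the distance from the TCP to the grasp point, in m); z points along the fingers, y is the direction in which the jaws open and shut (so a half turn about z gives the same grasp; the last joint's range is limited). The gripper opens to 85 mm and grips with 20 to 120 N. Pads are 22 mm wide; open, the fingers measure 114 mm over their backs; the gripper's body (76 mm by 85 mm) begins 54 mm behind the grasp point. The pads swing forward as they close: fully open they stand 13 mm farther back than shut.
Start: joints at [-73.086, 7.093, 94.555, -0, 78.352, -4.733], TCP at [0.24, -0.604, 0.231] pointing down, gripper open.
Joint ranges: [-149.61, 149.61], [-58.7, 133.49], [1.44, 155.28], [-77.14, 257.14], [18.33, 153.61], [-166.67, 166.67]. Speed limits (degrees/s): [147.25, 147.25, 180, 180, 180, 180].

### API

Orientations are given as a 3x3 rotation matrix whose columns are the frame's x, y, z axes.
In Python, from plant import telemetry, vision, order, silhouettes, mark_of, arm gives the robot as it stands.
- The arm moves only by the tool drive_tool, never from a script. Its argument "motion" is a list of rows, each a list of 7 numbers: the finger opening in mm, from 0 to 85.4, then the shift along the tool's x, y, z in units of 40 mm (1.0 is 40 mm), then the turn, a rotation vector about the tool's x, y, z in units of 8 degrees (1.0 is 8 degrees). A call has 1 to 12 rows; each row shifts and turns the pose as measured when the row begins, along the tool's axes as they then stand; what a row does not reach is not made up. A row lasts 1/10 s, in which the tool goes at most 50 mm and 8.59 degrees, less where a joint would pass 70% of its speed; a pose out of reach is approached as far as the arm can. A call is refused whole if a number of a shift passes 1 or a number of a turn 1, either way. A call with a gripper value outside its range is refused whole. The fingers move at their own pace and stop on an object; "force" is the grip in N (left out, the last holds). Time passes only in rows, so rows that do not move let the fingers close. It gives the time, the measured TCP pose, the force and the opening at its end, in the units of the state.
- telemetry.observe(): the state, without advancing time (a new reading comes with each control period).
- vision.camera(name): name is "side" or "top" or "wrist"; returns a dict with "image" (420x560x3 uint8, red, green, blue), "range_z" (420x560 float32, m along the optical axis (not along the pixel's ray), 0 where there is no reading), "mtx" (3x3 intrinsics, pixels), "R" (3x3) and "t" (3): a world point X has camera coordinates R X + t. Camera axes: x right, y down, z forward; pixel columns grow to the right and rows downward; lengths in m; the calibration is good to about 2 mm. A picture is of the moment at which its call begins.
- order.finish_job(): hands the job in, once; it reports no verdict.
Trained networks look in the newest picture that a camera, given by its name, has taken for a name from the list of things; names that differ only in an ending like _2 or _b are one class to them, and where a whole thing is asked for, a point or a joint stands for the part that bears it (a point fixed in the world has none). Each returns a list of dicts, best first, with "confidence" (0 to 1); they miss things now and then, are a little off and sometimes report something else, mostly with a low value. They report only what shows in the picture. A call takes as long as a camera call.
- silhouettes(camera, name): "region" (420x560 bool, what is visible of it) and "at" ([column, row] as shares, 0 to 1, of the picture: columns of its width, rows of its height, amid what is visible of it).
- mark_of(camera, name): "at" ([column, row] as shares, 0 to 1, of the picture: columns of its width, rows of its height: a listed point, or the origin of a listed thing).
The state is a dict: "time": time; "joint_positions": joint angles; "joint_vel": joint speeds; "effort": joint torques, N m; "eef_pos": TCP position; "ee_rot": TCP orientation; "contact_force": force on the tool from outside, world axes, zero at the start; "wrist_torque": the same for the moment, N m; "width": finger opening in m.
Only numpy, scipy, OpenCV 4.12 (cv2) and the standard library are available. Lean on these libraries where they do the work, as an engineer would, in place of code of your own. Each camera call takes 0.05 s, during which the arm holds its last target. There are 200 camera calls.

### The job

The pressed-leaf glass has crept away from the back stop of the steel inspection tray and sits crooked under the spring clip. Swing the clip round its pivot screw until it is well clear of the glass, then slide the glass straight back with a light finger's push until you feel it bed flush against the stop, keeping that light push on for a moment. Finally swing the clip back over, easing its toe up over the edge and down onto the clear margin at the middle of the glass's near edge, not on the leaf, and let go; be gentle with the glass and leave the tea things alone.

Things in the scene. Friction and masses are not known exactly. Their poses are not given: they have to be found in the camera images.
- tray: Steel inspection tray screwed to the slab, 196 (x) by 236 mm (y), rims 12 mm above its floor. Origin: centre of its underside, world z 0.030; x points away from the robot. Floor top at world z 0.033. The back stop is a rigid brass bar along y on its floor, 150 mm long, 9 mm tall, front face square to x. It is adjustable: the face is set anywhere from x = +66 to +82 mm, unmeasured: feel for it.
- plate_center (a point): Centre of the loose glass: two bonded panes, white paper and a dried leaf between; 60 (its x) by 90 (y) by 6 mm, about 80 g, flat on the tray's floor. Near edge at its x = -30 mm, clear margin x -30 to -13 mm; its x = +30 mm edge belongs against the back stop, square to the tray, at any y within 20 mm of the tray's middle. Starts 8 to 16 mm short of the stop, up to 0.1 rad crooked.
- clip_leaf: Steel leaf of the spring clip, 14 mm wide, 2 mm thick, 82 mm long, its underside 8 mm above the tray's floor. Origin: on the pivot axis at the leaf's underside; its y axis runs along the leaf to the tab. The tab end can be lifted against the spring, at most 20 mm: 6 mm up at the tab takes some 4 to 6 N. Let down on the glass, the toe presses with about 3.5 N and a pinched tab no longer pulls down.
- clip_toe (a point): Lowest point of the clip's toe, a round dimple 17 mm wide pressed 4.5 mm down under the leaf, 70 mm from the pivot. Off the glass it hangs 3.5 mm above the floor, lower than the glass's top at 6 mm: pushed sideways by a tab that the fingers keep from rising, it jams on the glass's edge, so carry it over with the tab held 6 mm up. It stays where it is left.
- clip_tab (a point): Middle of the clip's upturned end tab, 81 mm from the pivot: an upright plate 14 mm wide across the leaf, 2 mm thick along the leaf (4 mm at its rolled top), reaching from 8 to 26.5 mm above the tray's floor (some 3 mm more with the toe on the glass). Push or take it on its two narrow sides, left and right of the leaf.
- pivot (a point): Top of the pivot screw's head, 11 mm across, 15 mm above the tray's floor, at tray x = +16 mm, y = -70 mm. The clip swings about the vertical axis through it.
- clip (a joint): Swing of the clip about its screw, rad, -0.35 to 1.9. At 0 the leaf points along the tray's +y; positive is anticlockwise from above and takes the toe off the glass, towards the robot. Toe in the tray's frame: x = 16 - 70 sin(q), y = -70 + 70 cos(q) mm. Pivot friction is light (about 0.5 N at the toe).
- teapot: Red ceramic teapot, 205 mm over spout and handle, 119 mm tall; origin at the centre of its underside.
- cup1: Clear glass cup, 72 mm wide, 72 mm tall; origin at the centre of its underside.
- cup2: The other clear glass cup, same size; origin at the centre of its underside.
- sweetbox: Small rounded plastic sweet box with a shut flip lid, 86 by 38 mm, 21 mm tall; origin at the centre of its underside.

How it is judged:
By the outcome, as a careful person would: the job done as asked, in the order asked, and still so for the second after the job is handed in, with the robot touching nothing.
It also fails if it takes over 64 s, if anything falls off the work surface, if the arm or the gripper's body presses on something with over 40 N, if the wrist force passes 120 N, or if a joint passes its speed limit or range.

## Working session

There is one attempt and no reset: what is moved stays moved. The work goes in short steps, Python scripts to look and compute and a tool call to move; the robot and the scene stay as the last step left them, time stands still between calls to the robot, and variables do not carry over. Pictures are saved under pics/ and viewed, about 8 in all and at most 12, crops included, and the job is handed in when it is done.

Besides the shell and the picture viewer there is one more tool, called after "Emit:" by a JSON object that holds its "op" and its "data". drive_tool: Moves the arm, as the interface text tells. Its arguments: {"type":"object","properties":{"motion":{"type":"array"},"force":{"type":"number"}},"required":["motion"]}

```bash
ls; mkdir -p pics
cat > h.py <<'E'
import numpy as np, cv2
from plant import telemetry, vision, order, silhouettes, mark_of, arm
def ray(c,at,z):
    H,W=420,560
    p=np.array([at[0]*W,at[1]*H,1.0]); d=c['R'].T@np.linalg.inv(c['mtx'])@p; o=-c['R'].T@c['t']
    return o+d*(z-o[2])/d[2]
def px(c,X):
    p=c['mtx']@(c['R']@np.array(X)+c['t']); return p[:2]/p[2]
def save(c,n,s=1): cv2.imwrite('pics/'+n,cv2.resize(c['image'][:,:,::-1],None,fx=s,fy=s))
E
python3 - <<'E'
from h import *
s=telemetry.observe(); print(s['eef_pos'],s['ee_rot'],s['width'],s['time'],arm.grasp_offset)
Z=dict(tray=.03,plate_center=.039,clip_leaf=.041,clip_toe=.0365,clip_tab=.05,pivot=.048,teapot=0,cup1=0,cup2=0,sweetbox=0)
for n in ['top','side']:
    c=vision.camera(n); save(c,n+'0.png',1.4 if n=='top' else 1.4)
    for k,z in Z.items():
        m=mark_of(n,k)
        print(n,k,[(np.round(ray(c,q['at'],z),4),round(q['confidence'],2),np.round(np.array(q['at'])*[560,420])) for q in m[:2]])
E
```

```text
pics
[ 0.23956554 -0.60359973  0.23005149] [[ 9.29475887e-01  3.68882408e-01 -5.86323301e-04]
 [ 3.68882827e-01 -9.29473789e-01  1.98390380e-03]
 [ 1.86855071e-04 -2.06027534e-03 -9.99997860e-01]] 0.08493419663246476 0.0 0.0187
top tray [(array([0.5699, 0.0206, 0.03  ]), 0.84, array([279., 216.]))]
top plate_center [(array([0.6063, 0.0168, 0.039 ]), 0.82, array([280., 203.])), (array([ 0.4666, -0.3193,  0.039 ]), 0.69, array([394., 247.]))]
top clip_leaf [(array([ 0.5691, -0.055 ,  0.041 ]), 0.7, array([304., 215.])), (array([ 0.5558, -0.0432,  0.041 ]), 0.28, array([300., 220.]))]
top clip_toe [(array([0.5956, 0.0063, 0.0365]), 0.53, array([283., 207.]))]
top clip_tab [(array([0.5902, 0.0298, 0.05  ]), 0.61, array([275., 209.]))]
top pivot [(array([ 0.5583, -0.0462,  0.048 ]), 0.66, array([301., 219.]))]
top teapot [(array([0.6282, 0.4264, 0.    ]), 0.87, array([148., 202.]))]
top cup1 [(array([0.401, 0.351, 0.   ]), 0.92, array([173., 274.])), (array([ 0.6829, -0.3583,  0.    ]), 0.7, array([399., 177.]))]
top cup2 [(array([0.401, 0.351, 0.   ]), 0.92, array([173., 274.])), (array(
[... 333 characters left out ...]
0.041 ]), 0.51, array([294., 242.]))]
side clip_toe [(array([0.5924, 0.0108, 0.0365]), 0.66, array([299., 225.]))]
side clip_tab [(array([0.5916, 0.0301, 0.05  ]), 0.75, array([297., 216.]))]
side pivot [(array([ 0.5618, -0.0615,  0.048 ]), 0.58, array([292., 247.]))]
side teapot [(array([ 0.63  ,  0.4409, -0.    ]), 0.91, array([286., 132.]))]
side cup1 [(array([ 0.6932, -0.3413,  0.    ]), 0.9, array([377., 362.])), (array([0.3862, 0.3673, 0.    ]), 0.73, array([213., 153.]))]
side cup2 [(array([ 0.6932, -0.3413,  0.    ]), 0.9, array([377., 362.])), (array([0.3862, 0.3673, 0.    ]), 0.73, array([213., 153.]))]
side sweetbox [(array([ 0.4629, -0.3244,  0.    ]), 0.61, array([264., 370.]))]
```

View pics/top0.png

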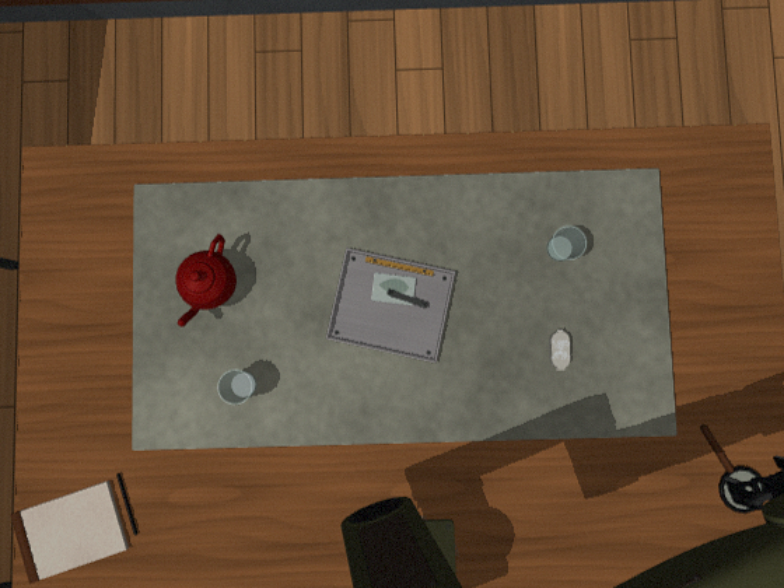

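Run:
```python
from h import *
c=vision.camera('wrist'); s=telemetry.observe()
o=-c['R'].T@c['t']; print('cam in tool',s['ee_rot'].T@(o-s['eef_pos']) if hasattr(s['ee_rot'],'T') else np.array(s['ee_rot']).T@(o-s['eef_pos'])); print(np.array(s['ee_rot']).T@c['R'].T, c['mtx'])
```

```text
cam in tool [ 0.07599739 -0.00029881 -0.14250545]
[[-4.72012201e-04 -9.55503693e-01 -2.94978763e-01]
 [ 9.99999848e-01 -3.66646560e-04 -4.12504230e-04]
 [ 2.85996366e-04 -2.94978913e-01  9.55503720e-01]] [[369.3738224    0.         280.63694535]
 [  0.         369.3738224  207.71389637]
 [  0.           0.           1.        ]]
```

The top view shows the tray (330–457, 249–360) turned about -11°. The glass is at (395,288), the brass stop is at its far side, and the clip lies over the glass.

Emit:
{"op": "drive_tool", "data": {"motion": [[30,0.95,-0.8,0,0,0,0],[30,0.95,-0.8,0,0,0,0],[30,0.95,-0.8,0,0,0,0],[30,0.95,-0.8,0,0,0,0],[30,0.95,-0.8,0,0,0,0],[30,0.95,-0.8,0,0,0,0],[30,0.95,-0.8,0,0,0,0],[30,0.95,-0.8,0,0,0,0],[30,0.95,-0.8,0,0,0,0],[30,0.95,-0.8,0,0,0,0],[30,0.95,-0.8,0,0,0,0],[30,0.95,-0.8,0,0,0,0]], "force": 20}}

```text
time: 2.35
eef_pos: [0.5245, -0.0779, 0.2325]
ee_rot: [[0.934, 0.357, 0.007], [0.357, -0.934, -0.005], [0.005, 0.007, -1.0]]
contact_force: [0.2, 0.0, -0.6]
width: 0.0303
```

Emit:
{"op": "drive_tool", "data": {"motion": [[30,0,0,0,0,0,-1],[30,0,0,0,0,0,-1],[30,0,0,0,0,0,-1],[30,0,0,0,0,0,-1],[30,0,0,0,0,0,-1],[30,0,0,0,0,0,-1],[30,0,0,0,0,0,-1],[30,0,0,0,0,0,-1]]}}

```text
time: 3.15
eef_pos: [0.5272, -0.0696, 0.2334]
ee_rot: [[0.03, 1.0, 0.009], [1.0, -0.03, -0.004], [-0.003, 0.009, -1.0]]
contact_force: [-0.1, -0.5, 0.1]
width: 0.0303
```

Emit:
{"op": "drive_tool", "data": {"motion": [[30,0.75,0.45,0.3,0,0,0],[30,0.75,0.45,0.3,0,0,0],[30,0.75,0.45,0.3,0,0,0],[30,0,0,0,0,0,0],[30,0,0,0,0,0,0]]}}

```text
time: 3.65
eef_pos: [0.5868, 0.0206, 0.1981]
ee_rot: [[0.029, 0.999, 0.013], [1.0, -0.029, -0.005], [-0.005, 0.013, -1.0]]
contact_force: [-0.7, -0.8, 0.5]
width: 0.03
```

Run:
```python
from h import *
c=vision.camera('wrist'); save(c,'w1.png',1.4)
Z=dict(tray=.03,plate_center=.039,clip_leaf=.041,clip_toe=.0365,clip_tab=.05,pivot=.048)
for k,z in Z.items():
    m=mark_of('wrist',k)
    print(k,[(np.round(ray(c,q['at'],z),4),round(q['confidence'],2),np.round(np.array(q['at'])*[560,420])) for q in m[:2]])
print(telemetry.observe()['eef_pos'])
for k in ['plate_center','tray','clip_leaf']:
    m=silhouettes('wrist',k)
    if not m: continue
    r=m[0]['region']; cn=max(cv2.findContours(r.astype(np.uint8),0,2)[0],key=cv2.contourArea)
    b=cv2.boxPoints(cv2.minAreaRect(cn)); print(k,[np.round(ray(c,p/[560,420],{'tray':.045,'plate_center':.039,'clip_leaf':.043}[k])[:2],4) for p in b])
```

```text
tray [(array([0.565 , 0.0211, 0.03  ]), 0.79, array([252., 185.]))]
plate_center [(array([0.6012, 0.0155, 0.039 ]), 0.71, array([295., 193.]))]
clip_leaf []
clip_toe [(array([0.5881, 0.0141, 0.0365]), 0.93, array([279., 194.]))]
clip_tab [(array([0.5928, 0.0207, 0.05  ]), 0.6, array([285., 190.]))]
pivot [(array([ 0.563, -0.054,  0.048]), 0.76, array([253., 273.]))]
[0.5866273  0.01948759 0.19886001]
plate_center [array([ 0.562 , -0.0269]), array([0.5774, 0.0618]), array([0.6354, 0.0525]), array([ 0.625 , -0.0379])]
tray [array([ 0.4052, -0.0627]), array([0.4969, 0.1606]), array([0.691 , 0.1124]), array([ 0.6455, -0.1402])]
clip_leaf [array([ 0.5519, -0.051 ]), array([0.5861, 0.0269]), array([0.6017, 0.0197]), array([ 0.5684, -0.0593])]
```

View pics/w1.png

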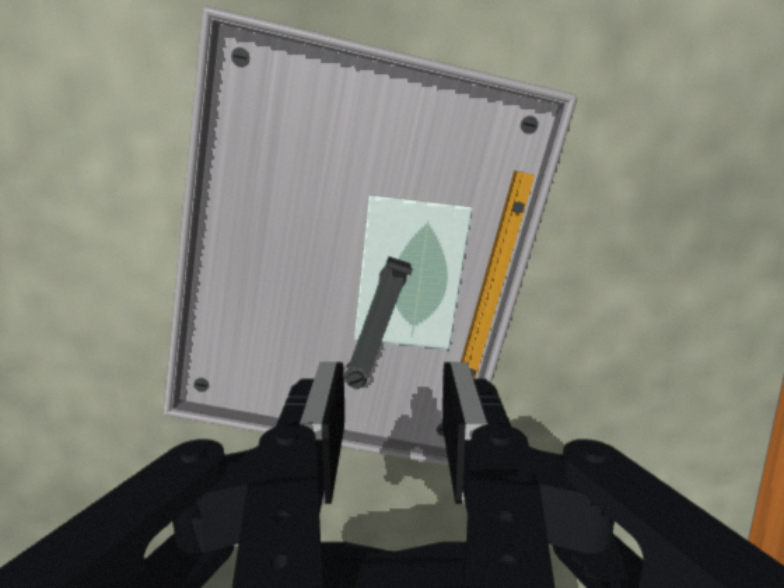

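Run:
```python
from h import *
c=vision.camera('wrist')
P=lambda p,z: ray(c,np.array(p)/1.4/[560,420],z)[:2]
R={k:P(p,z) for k,p,z in [('TL',(207,10),.045),('TR',(575,97),.045),('BL',(166,414),.045),('s1',(240,57),.034),('s2',(529,125),.034),('s3',(201,384),.034),('b1',(515,173),.042),('b2',(462,366),.042),('g1',(369,196),.039),('g2',(471,207),.039),('g3',(450,347),.039),('g4',(355,340),.039),('piv',(356,379),.048),('tab',(398,262),.059)]}
for k,v in R.items(): print(k,np.round(v,4))
an=lambda a,b: np.degrees(np.arctan2(*(R[b]-R[a])[::-1]))
print('tray x',an('TL','TR'),an('s1','s2'),'y',an('BL','TL')-90,an('s3','s1')-90,an('b2','b1')-90,'glass y',an('g4','g1')-90,an('g3','g2')-90,'x',an('g4','g3'),an('g1','g2'),'leaf',an('piv','tab')-90)
for n in ['top','side']:
  c=vision.camera(n)
  print(n,[ (k,np.round(px(c,[*R[k],z])) ) for k,z in [('TL',.045),('TR',.045),('piv',.048),('tab',.055)]])
```

```text
TL [0.4987 0.157 ]
TR [0.6903 0.1094]
BL [ 0.4402 -0.0742]
s1 [0.5101 0.136 ]
s2 [0.669  0.0957]
s3 [ 0.4611 -0.0593]
b1 [0.6601 0.07  ]
b2 [ 0.631 -0.049]
g1 [0.5768 0.0595]
g2 [0.6359 0.0512]
g3 [ 0.6237 -0.037 ]
g4 [ 0.5639 -0.0299]
piv [ 0.5638 -0.0525]
tab [0.5921 0.0248]
tray x -13.955102602296073 -14.195959077566478 y -14.213926761644856 -14.091278239518118 -13.736485293055225 glass y -8.208774657474947 -7.849500362105502 x -6.712602510276234 -8.03200723658182 leaf -20.109985959120593
top [('TL', array([234., 241.])), ('TR', array([248., 176.])), ('piv', array([303., 217.])), ('tab', array([277., 208.]))]
side [('TL', array([256., 186.])), ('TR', array([328., 192.])), ('piv', array([292., 244.])), ('tab', array([298., 216.]))]
```

Emit:
{"op": "drive_tool", "data": {"motion": [[34,0,0,0.7,0,0,0.8],[34,0,0,0.7,0,0,0.8],[34,0,0,0.7,0,0,0.7],[34,0.14,0.08,0,0,0,0],[34,0,0,0,0,0,0]]}}

```text
time: 4.8
eef_pos: [0.5953, 0.0238, 0.1152]
ee_rot: [[0.354, 0.935, 0.019], [0.935, -0.354, -0.005], [0.002, 0.02, -1.0]]
contact_force: [0.3, 0.0, -0.9]
width: 0.034
```

```bash
cat >> h.py <<'E'
def tool(target, yaw=None):
    s=telemetry.observe(); R=np.array(s['ee_rot']); p=np.array(s['eef_pos'])
    print('shift units',np.round(R.T@(np.array(target)-p)/.04,3),'pos',np.round(p,4))
    y=np.degrees(np.arctan2(R[1,0],R[0,0])); print('yaw',y)
    if yaw is not None:
        a=np.radians(yaw); T=np.array([[np.cos(a),np.sin(a),0],[np.sin(a),-np.cos(a),0],[0,0,-1]])
        print('turn units',np.round(np.degrees(cv2.Rodrigues(R.T@T)[0].ravel())/8,3))
    print('F',s['contact_force'],'w',s['width'],'t',s['time'])
E
python3 - <<'E'
from h import *
tool([.5916,.0236,.044],69.9)
c=vision.camera('wrist'); save(c,'w2.png',1.4)
for k,z in dict(clip_tab=.055,pivot=.048,clip_toe=.039).items():
    print(k,[(np.round(ray(c,q['at'],z),4),round(q['confidence'],2)) for q in mark_of('wrist',k)[:2]])
print(px(c,[.5916,.0236,.0625])*1.4)
E
```

```text
shift units [-0.041 -0.119  1.778] pos [0.5953 0.0238 0.1152]
yaw 69.24831324606403
turn units [ 0.141 -0.013 -0.082]
F [ 0.2621047   0.01132028 -0.86650791] w 0.033992295624118485 t 4.8
clip_tab [(array([0.5928, 0.0224, 0.055 ]), 0.81)]
pivot [(array([ 0.5626, -0.0531,  0.048 ]), 0.94)]
clip_toe [(array([0.5892, 0.013 , 0.039 ]), 0.64)]
[381.42111645 331.85328847]
```

View pics/w2.png

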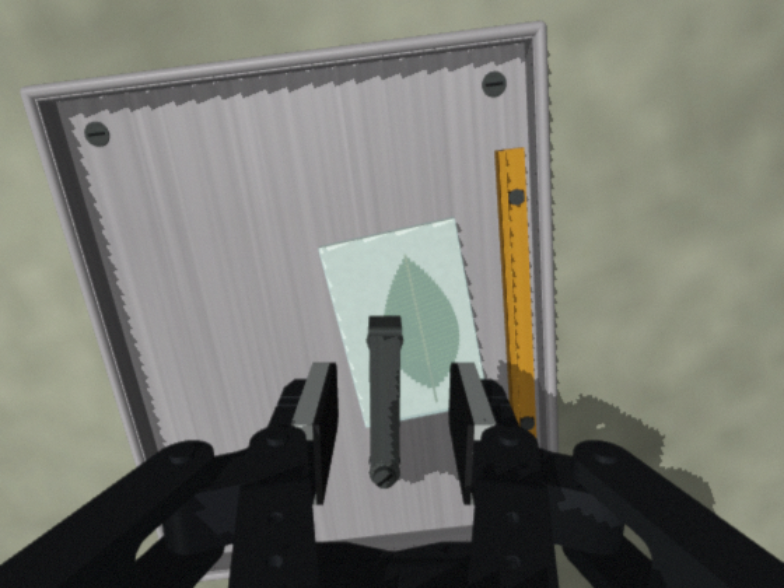

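The fingers straddle the tab, whose top is at (385,322), and the leaf runs parallel to the jaws. I'll descend.

Emit:
{"op": "drive_tool", "data": {"motion": [[34,0.02,-0.07,0.5,0.14,0,0],[34,0,0,0.5,0,0,0],[34,0,0,0.5,0,0,0],[34,0,0,0,0,0,0]]}}

```text
time: 5.4
eef_pos: [0.5955, 0.0253, 0.0559]
ee_rot: [[0.354, 0.935, 0.007], [0.935, -0.354, 0.002], [0.005, 0.005, -1.0]]
contact_force: [-1.3, -0.7, -1.2]
width: 0.0337
```

Run:
```python
from h import *
tool([.5930,.0255,.044],69.9)
```

```text
shift units [-0.018 -0.063  0.298] pos [0.5955 0.0253 0.0559]
yaw 69.26988225310728
turn units [ 0.038 -0.033 -0.079]
F [-1.34301901 -0.71833969 -1.1808673 ] w 0.03372136550737756 t 5.4
```

Emit:
{"op": "drive_tool", "data": {"motion": [[34,0,-0.12,0.28,0,0,0],[34,0,0,0,0,0,0],[20,0,0,0,0,0,0],[10,0,0,0,0,0,0],[10,0,0,0,0,0,0],[10,0,0,0,0,0,0]], "force": 20}}

```text
time: 6.0
eef_pos: [0.5911, 0.0271, 0.0447]
ee_rot: [[0.353, 0.935, 0.007], [0.935, -0.353, 0.003], [0.005, 0.006, -1.0]]
contact_force: [0.3, -0.5, -4.3]
width: 0.0129
```

Run:
```python
from h import *
tool([.5930,.0255,.044],69.9)
```

```text
shift units [-0.022  0.059  0.019] pos [0.5911 0.0271 0.0447]
yaw 69.30030287845746
turn units [ 0.042 -0.036 -0.075]
F [ 0.28667363 -0.46963055 -4.26754056] w 0.012905063526912543 t 6.0
```

Emit:
{"op": "drive_tool", "data": {"motion": [[10,0,0,-0.06,0,0,0],[10,0,0,-0.06,0,0,0],[10,0,0,0,0,0,0]], "force": 30}}

```text
time: 6.3
eef_pos: [0.5898, 0.027, 0.0483]
ee_rot: [[0.354, 0.935, 0.005], [0.935, -0.354, 0.003], [0.004, 0.003, -1.0]]
contact_force: [1.1, 0.4, -6.2]
width: 0.0125
```

Emit:
{"op": "drive_tool", "data": {"motion": [[10,-0.012,-0.22,0,0,0,-0.75],[10,-0.012,-0.22,0,0,0,-0.75],[10,-0.012,-0.22,0,0,0,-0.75]]}}

```text
time: 6.6
eef_pos: [0.5629, 0.0316, 0.0471]
ee_rot: [[0.036, 0.999, 0.003], [0.999, -0.036, 0.002], [0.002, 0.003, -1.0]]
contact_force: [0.6, -3.3, -5.3]
width: 0.0125
```

```bash
cat >> h.py <<'E'
PIV=np.array([.5635,-.0527])
def pol():
    s=telemetry.observe(); p=np.array(s['eef_pos']); d=p[:2]-PIV; R=np.array(s['ee_rot'])
    print('r',np.hypot(*d),'ang',np.degrees(np.arctan2(d[1],d[0])),'yaw',np.degrees(np.arctan2(R[1,0],R[0,0])),'z',p[2],'F tool',np.round(R.T@np.array(s['contact_force']),2),'w',s['width'],s['time'])
E
python3 - <<'E'
from h import *
pol()
E
```

```text
r 0.08428832360267699 ang 90.39218507918014 yaw 87.92488928934863 z 0.04712997657490686 F tool [-3.25  0.66  5.29] w 0.012497702875407378 6.6
```

Emit:
{"op": "drive_tool", "data": {"motion": [[10,-0.012,-0.22,-0.03,0,0,-0.8],[10,-0.012,-0.22,-0.03,0,0,-0.8],[10,-0.012,-0.22,-0.01,0,0,-0.8],[10,-0.012,-0.22,-0.01,0,0,-0.8],[10,-0.012,-0.22,-0.01,0,0,-0.8],[10,-0.012,-0.22,-0.01,0,0,-0.8]]}}

```text
time: 7.2
eef_pos: [0.5096, 0.0123, 0.0485]
ee_rot: [[-0.616, 0.788, 0.0], [0.788, 0.616, -0.005], [-0.004, -0.003, -1.0]]
contact_force: [3.1, -3.1, -6.4]
width: 0.0126
```

Run:
```python
from h import *
pol()
```

```text
r 0.08442452686411016 ang 129.6677988300456 yaw 128.04294250755208 z 0.04850495745226742 F tool [-4.34  0.56  6.44] w 0.012639167761070581 7.2
```

Emit:
{"op": "drive_tool", "data": {"motion": [[10,-0.03,-0.22,0,0,0,-0.8],[10,-0.02,-0.22,0,0,0,-0.8],[10,-0.02,-0.22,0,0,0,-0.8],[10,-0.02,-0.22,0,0,0,-0.8],[10,0,0,0.07,0,0,0],[10,0,0,0.08,0,0,0],[34,0,0,0,0,0,0],[34,0,0,0,0,0,0],[34,0,0,-0.5,0,0,0],[34,0,0,-0.8,0,0,0],[34,0,0,-0.8,0,0,0],[34,0,0,-0.8,0,0,0]]}}

```text
time: 8.4
eef_pos: [0.4868, -0.0149, 0.1601]
ee_rot: [[-0.901, 0.434, -0.004], [0.434, 0.901, -0.004], [0.002, -0.005, -1.0]]
contact_force: [0.5, 0.0, -0.1]
width: 0.0339
```

Run:
```python
from h import *
pol()
```

```text
r 0.08549638558699996 ang 153.7946750769831 yaw 154.26686717141695 z 0.16007314510028864 F tool [-0.49  0.25  0.07] w 0.033857020093202635 8.4
```

Emit:
{"op": "drive_tool", "data": {"motion": [[0,0,0,0,0,0,-0.75],[0,0,0,0,0,0,-0.75],[0,-0.58,0.65,0,0,0,0],[0,-0.57,0.65,0,0,0,0],[0,0,0,0,0,0,0],[0,0,0,0,0,0,0]]}}

```text
time: 9.0
eef_pos: [0.5553, 0.0271, 0.1755]
ee_rot: [[-0.973, 0.231, 0.025], [0.231, 0.973, -0.007], [-0.026, -0.001, -1.0]]
contact_force: [0.6, -0.5, -0.6]
width: -0.0
```

Run:
```python
from h import *
tool([.5440,.0246,.0355],166)
c=vision.camera('wrist'); save(c,'w3.png',1.4)
for k,z in dict(plate_center=.039,clip_tab=.055,pivot=.048,clip_toe=.039).items():
    print(k,[(np.round(ray(c,q['at'],z),4),round(q['confidence'],2)) for q in mark_of('wrist',k)[:2]])
```

```text
shift units [ 0.351 -0.124  3.492] pos [0.5553 0.0271 0.1755]
yaw 166.6201245668762
turn units [-0.004  0.187  0.077]
F [ 0.56297973 -0.47487978 -0.59896633] w -3.1465264296881226e-05 t 9.0
plate_center [(array([0.5974, 0.0121, 0.039 ]), 0.78)]
clip_tab [(array([ 0.4895, -0.0169,  0.055 ]), 0.76)]
pivot [(array([ 0.565 , -0.0519,  0.048 ]), 0.68)]
clip_toe [(array([ 0.4973, -0.023 ,  0.039 ]), 0.62), (array([0.5603, 0.0229, 0.039 ]), 0.48)]
```

View pics/w3.png

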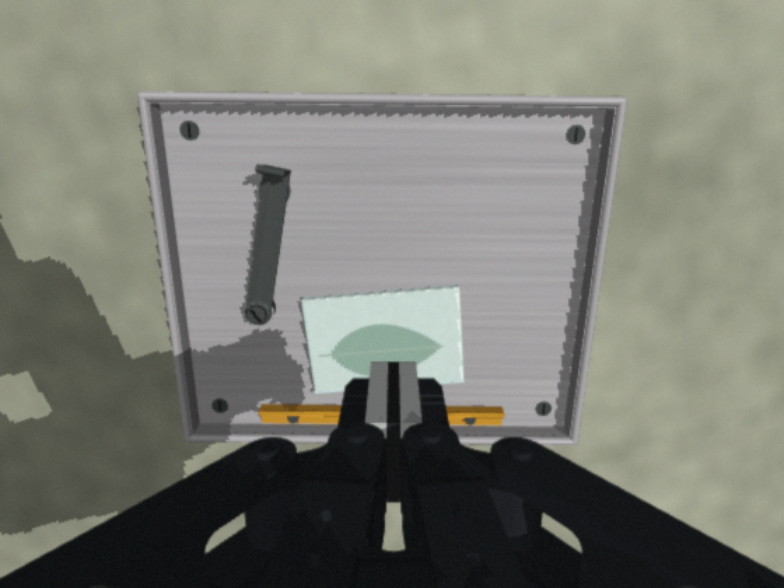

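The clip is well clear at (270,240). The glass's near edge runs (302,299)–(459,287), crooked by about 4–5° and short of the stop. I'll descend in front of it.

Emit:
{"op": "drive_tool", "data": {"motion": [[0,0,0,0,0,0.18,0.08],[0,0.36,-0.1,0.8,0,0,0],[0,0,0,0.8,0,0,0],[0,0,0,0.8,0,0,0],[0,0,0,0.6,0,0,0],[0,0,0,0,0,0,0]]}}

```text
time: 9.85
eef_pos: [0.5389, 0.0236, 0.0541]
ee_rot: [[-0.968, 0.251, 0.0], [0.251, 0.968, 0.0], [-0.0, 0.0, -1.0]]
contact_force: [0.1, 0.2, -0.1]
width: -0.0003
```

Run:
```python
from h import *
tool([.5420,.0251,.0355],166)
```

```text
shift units [-0.065  0.056  0.464] pos [0.5389 0.0236 0.0541]
yaw 165.49287113665986
turn units [ 0.002  0.001 -0.063]
F [ 0.09117172  0.17391006 -0.14430767] w -0.000323778927840528 t 9.85
```

Emit:
{"op": "drive_tool", "data": {"motion": [[0,0,0.03,0.25,0,0,-0.06],[0,0,0.03,0.2,0,0,0],[0,0,0,0,0,0,0]]}}

```text
time: 10.15
eef_pos: [0.5412, 0.0255, 0.0374]
ee_rot: [[-0.97, 0.243, 0.003], [0.243, 0.97, 0.0], [-0.003, 0.001, -1.0]]
contact_force: [-0.0, -0.1, 0.0]
width: -0.0001
```

Emit:
{"op": "drive_tool", "data": {"motion": [[0,-0.1,0,0,0,0,0],[0,-0.1,0,0,0,0,0],[0,-0.1,0,0,0,0,0]]}}

```text
time: 10.45
eef_pos: [0.5554, 0.0225, 0.0399]
ee_rot: [[-0.97, 0.243, 0.007], [0.243, 0.97, 0.0], [-0.007, 0.002, -1.0]]
contact_force: [0.5, -1.0, 0.0]
width: 0.0005
```

Emit:
{"op": "drive_tool", "data": {"motion": [[0,-0.06,0,0,0,0,0],[0,-0.06,0,0,0,0,0]]}}

```text
time: 10.65
eef_pos: [0.5618, 0.021, 0.0412]
ee_rot: [[-0.97, 0.243, 0.009], [0.243, 0.97, -0.0], [-0.009, 0.002, -1.0]]
contact_force: [-0.2, 0.1, -0.5]
width: -0.0
```

```bash
cat >> h.py <<'E'
C=np.array([.5652,.0188]); a=np.radians(-14); U=np.array([[np.cos(a),np.sin(a)],[-np.sin(a),np.cos(a)]])
def tr(p): return np.round(1000*U@(np.array(p)[:2]-C),1)
def st():
    s=telemetry.observe(); R=np.array(s['ee_rot']); print('tray',tr(s['eef_pos']),'z',s['eef_pos'][2],'Ftray',np.round(U@np.array(s['contact_force'])[:2],2),s['contact_force'][2],'yaw',np.degrees(np.arctan2(R[1,0],R[0,0])))
E
python3 - <<'E'
from h import *
st()
c=vision.camera('wrist'); save(c,'w4.png',1.4)
st()
E
```

```text
tray [-3.9  1.3] z 0.04117573541791997 Ftray [-0.19  0.04] -0.5020696364873036 yaw 165.9391244155257
tray [-3.4  1.3] z 0.04132357419219824 Ftray [0.72 0.54] 0.1609526303522584 yaw 165.9346318271107
```

View pics/w4.png

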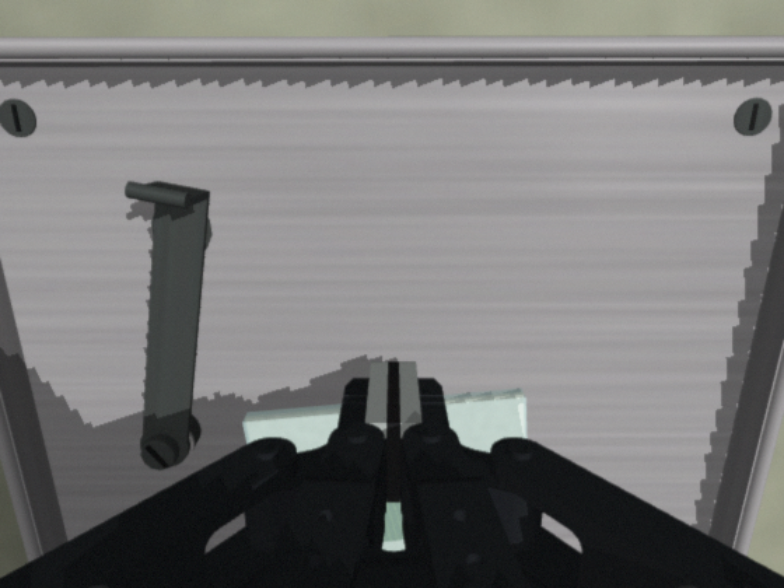

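The fingertips drifted up to z 0.041, which is above the glass top. I'll back off, level the tool, and go lower before pushing.

Emit:
{"op": "drive_tool", "data": {"motion": [[0,0.15,0,0,0,0,0],[0,0.15,0,0,0,0.06,0],[0,0,0,0.05,0,0,0],[0,0,0,0.05,0,0,0]]}}

```text
time: 11.1
eef_pos: [0.5493, 0.0242, 0.037]
ee_rot: [[-0.97, 0.243, 0.001], [0.243, 0.97, 0.002], [-0.0, 0.002, -1.0]]
contact_force: [0.1, -0.9, -0.0]
width: -0.0001
```

Run:
```python
from h import *
st(); tool([.5420,.0251,.0355],166)
```

```text
tray [-16.8   1.4] z 0.03703925130029612 Ftray [ 0.35 -0.81] -0.023798634871066055 yaw 165.93511099272936
shift units [ 0.182 -0.022  0.038] pos [0.5493 0.0242 0.037 ]
yaw 165.93511099272936
turn units [ 0.016  0.002 -0.008]
F [ 0.14400338 -0.86929611 -0.02379863] w -0.00012887789048454193 t 11.1
```

Emit:
{"op": "drive_tool", "data": {"motion": [[0,0,-0.02,0.05,0,0,0],[0,-0.05,0,0.015,0,0.01,0],[0,-0.05,0,0.01,0,0.01,0],[0,-0.05,0,0.01,0,0.01,0]]}}

```text
time: 11.5
eef_pos: [0.5545, 0.022, 0.033]
ee_rot: [[-0.97, 0.243, -0.005], [0.243, 0.97, 0.003], [0.006, 0.002, -1.0]]
contact_force: [-3.4, 0.7, 4.7]
width: 0.0002
```

Emit:
{"op": "drive_tool", "data": {"motion": [[0,-0.05,0,0.015,0,0.01,0],[0,-0.05,0,0.015,0,0.01,0],[0,0,0,0,0,0,0]]}}

```text
time: 11.8
eef_pos: [0.56, 0.0208, 0.0332]
ee_rot: [[-0.97, 0.243, -0.007], [0.243, 0.97, 0.004], [0.007, 0.002, -1.0]]
contact_force: [0.3, 0.4, -1.0]
width: 0.0005
```

Run:
```python
from h import *
st(); tool([.5493,.0246,.035],166)
```

```text
tray [-5.5  0.7] z 0.03315379321699756 Ftray [0.16 0.47] -0.968925378965657 yaw 165.93865164864334
shift units [ 0.284  0.026 -0.044] pos [0.56   0.0208 0.0332]
yaw 165.93865164864334
turn units [ 0.018 -0.054 -0.008]
F [ 0.27290319  0.41743226 -0.96892538] w 0.0004867006309142981 t 11.8
```

Emit:
{"op": "drive_tool", "data": {"motion": [[0,0,0,-0.05,0,-0.05,0],[0,0,0,0,0,0,0],[0,-0.05,0,0,0,0,0],[0,-0.05,0,0,0,0,0]]}}

```text
time: 12.2
eef_pos: [0.5637, 0.0198, 0.0343]
ee_rot: [[-0.97, 0.243, 0.0], [0.243, 0.97, 0.002], [0.0, 0.002, -1.0]]
contact_force: [-0.5, 0.0, 0.6]
width: -0.0002
```

Run:
```python
from h import *
st(); tool([.5493,.0246,.0355],166)
c=vision.camera('wrist');cv2.imwrite('pics/w5.png',cv2.resize(c['image'][220:320,150:400,::-1],None,fx=3,fy=3))
```

```text
tray [-1.7  0.6] z 0.03427243705179925 Ftray [-0.54 -0.1 ] 0.5504858255710083 yaw 165.94362130460243
shift units [ 0.378  0.03  -0.031] pos [0.5637 0.0198 0.0343]
yaw 165.94362130460243
turn units [ 0.016 -0.002 -0.007]
F [-0.54693414  0.02886047  0.55048583] w -0.0002229757155399941 t 12.2
```

View pics/w5.png

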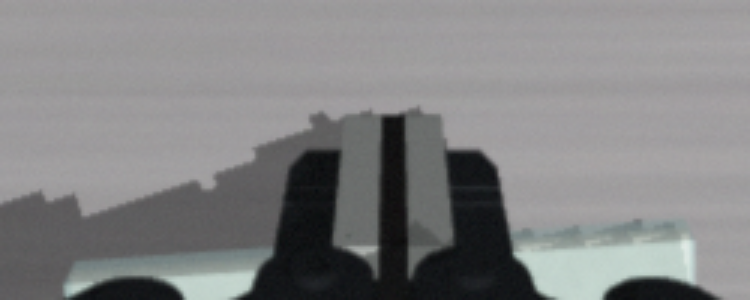

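The finger tips are in contact with, or just short of, the glass's near edge at floor level. I'll continue with small steps.

Emit:
{"op": "drive_tool", "data": {"motion": [[0,-0.04,0,-0.015,0,0,0],[0,-0.04,0,0,0,0,0],[0,-0.04,0,0,0,0,0]]}}

```text
time: 12.55
eef_pos: [0.5688, 0.0184, 0.0347]
ee_rot: [[-0.97, 0.243, 0.0], [0.243, 0.97, 0.002], [0.0, 0.002, -1.0]]
contact_force: [0.2, -0.1, 0.1]
width: 0.0
```

Emit:
{"op": "drive_tool", "data": {"motion": [[0,-0.04,0,0,0,0,0],[0,-0.04,0,0,0,0,0]]}}

```text
time: 12.75
eef_pos: [0.5723, 0.0175, 0.0347]
ee_rot: [[-0.97, 0.243, 0.0], [0.243, 0.97, 0.002], [0.0, 0.002, -1.0]]
contact_force: [-0.3, -0.2, -0.6]
width: 0.0
```

Run:
```python
from h import *
st(); tool([.5493,.0246,.0355],166)
```

```text
tray [7.2 0.5] z 0.03469715551997564 Ftray [-0.23 -0.23] -0.57405388370674 yaw 165.93400800128592
shift units [ 0.6    0.031 -0.02 ] pos [0.5723 0.0175 0.0347]
yaw 165.93400800128592
turn units [ 0.016 -0.003 -0.008]
F [-0.2833758  -0.16652006 -0.57405388] w 9.820193099289856e-06 t 12.75
```

Emit:
{"op": "drive_tool", "data": {"motion": [[0,-0.03,0,0,0,0,0],[0,-0.03,0,0,0,0,0]]}}

```text
time: 12.95
eef_pos: [0.574, 0.0171, 0.0345]
ee_rot: [[-0.97, 0.243, -0.002], [0.243, 0.97, 0.003], [0.003, 0.002, -1.0]]
contact_force: [-5.3, 1.4, 2.4]
width: 0.0002
```

Emit:
{"op": "drive_tool", "data": {"motion": [[0,-0.03,0,0,0,0,0],[0,-0.03,0,0,0,0,0]]}}

```text
time: 13.15
eef_pos: [0.5739, 0.0171, 0.0336]
ee_rot: [[-0.97, 0.243, -0.009], [0.243, 0.97, 0.004], [0.01, 0.002, -1.0]]
contact_force: [-5.5, 0.5, 2.4]
width: 0.0003
```

Run:
```python
from h import *
st()
c=vision.camera('wrist');cv2.imwrite('pics/w6.png',cv2.resize(c['image'][200:400,100:440,::-1],None,fx=2.2,fy=2.2))
for k in ['top','side']:
    c=vision.camera(k); print(k,[(tr(ray(c,q['at'],.039)),q['confidence']) for q in mark_of(k,'plate_center')])
```

```text
tray [8.8 0.5] z 0.03361967357390241 Ftray [-5.42 -0.84] 2.419295673843905 yaw 165.9295203613187
top [(array([ -22.4, -376.2]), 0.49)]
side [(array([ 46.7, -13.5]), 0.61)]
```

View pics/w6.png

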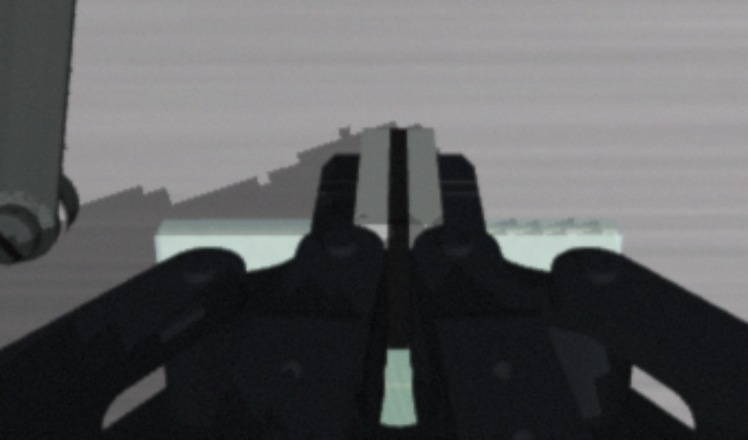

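The glass is now square, its near edge level in the image at rows 222–223, and a 5 N reaction shows it is bedded. I'll ease to a lighter push and hold it.

Emit:
{"op": "drive_tool", "data": {"motion": [[0,-0.015,0,-0.015,0,-0.04,0],[0,-0.015,0,-0.01,0,0,0],[0,-0.015,0,0,0,0,0]]}}

```text
time: 13.7
eef_pos: [0.5739, 0.0171, 0.0334]
ee_rot: [[-0.97, 0.243, -0.007], [0.243, 0.97, 0.003], [0.008, 0.001, -1.0]]
contact_force: [-4.9, 1.7, 3.7]
width: -0.0
```

Emit:
{"op": "drive_tool", "data": {"motion": [[0,-0.015,0,0,0,0,0],[0,-0.015,0,0,0,0,0],[0,-0.015,0,0,0,0,0],[0,-0.015,0,0,0,0,0],[0,-0.015,0,0,0,0,0]]}}

```text
time: 14.2
eef_pos: [0.5738, 0.0171, 0.0335]
ee_rot: [[-0.97, 0.243, -0.017], [0.243, 0.97, 0.005], [0.017, 0.0, -1.0]]
contact_force: [-6.1, 2.1, 3.7]
width: -0.0
```

Run:
```python
from h import *
st()
```

```text
tray [8.8 0.4] z 0.03345006435978938 Ftray [-6.42  0.51] 3.681362492933605 yaw 165.943017788477
```

Emit:
{"op": "drive_tool", "data": {"motion": [[0,0.0,0,-0.01,0,0,0],[0,0.0,0,-0.01,0,0,0],[0,-0.01,0,0,0,0,0],[0,-0.01,0,0,0,0,0],[0,-0.01,0,0,0,0,0]]}}

```text
time: 14.7
eef_pos: [0.5738, 0.0171, 0.0335]
ee_rot: [[-0.97, 0.243, -0.02], [0.243, 0.97, 0.005], [0.021, 0.0, -1.0]]
contact_force: [-4.9, 1.7, 1.8]
width: 0.0003
```

Emit:
{"op": "drive_tool", "data": {"motion": [[0,0.05,0,0,0,0,0],[0,0.15,0,-0.05,0,0,0],[0,0.2,0,-0.1,0,0,0],[0,0,0,-0.8,0,0,0],[34,0,0,-0.8,0,0,0],[34,0,0,-0.6,0,0,0],[34,0,0,0,0,0,0]]}}

```text
time: 15.4
eef_pos: [0.5613, 0.02, 0.134]
ee_rot: [[-0.97, 0.243, -0.008], [0.243, 0.97, 0.003], [0.008, 0.001, -1.0]]
contact_force: [0.1, -0.1, -0.4]
width: 0.0338
```

Run:
```python
from h import *
st()
c=vision.camera('wrist');save(c,'w7.png',1.4)
for k,z in dict(plate_center=.039,clip_tab=.055,pivot=.048).items():
    print(k,[(np.round(ray(c,q['at'],z),4),tr(ray(c,q['at'],z)),round(q['confidence'],2)) for q in mark_of('wrist',k)[:2]])
tool([.4886,-.0165,.1],152)
m=silhouettes('wrist','plate_center')[0]['region']
cn=max(cv2.findContours(m.astype(np.uint8),0,2)[0],key=cv2.contourArea)
print([tr(ray(c,p/[560,420],.039)) for p in cv2.boxPoints(cv2.minAreaRect(cn))])
```

```text
tray [-4.1  0.2] z 0.13402005429692368 Ftray [ 0.12 -0.07] -0.4438493830323601 yaw 165.9464919886674
plate_center [(array([0.6097, 0.0064, 0.039 ]), array([46.1, -1.2]), 0.89)]
clip_tab [(array([ 0.4894, -0.0183,  0.055 ]), array([-64.6, -54.3]), 0.58)]
pivot [(array([ 0.5629, -0.0512,  0.048 ]), array([ 14.7, -68.4]), 0.88)]
shift units [ 1.435 -1.308  0.72 ] pos [0.5575 0.0202 0.1276]
yaw 165.93806686321457
turn units [-0.026 -0.137  1.742]
F [ 0.31850442  0.82220683 -0.54015284] w 0.0340904528233498 t 15.6
[array([ 17.5, -45.2]), array([17.7, 43.3]), array([79.6, 46.2]), array([ 79.4, -48.5])]
```

View pics/w7.png

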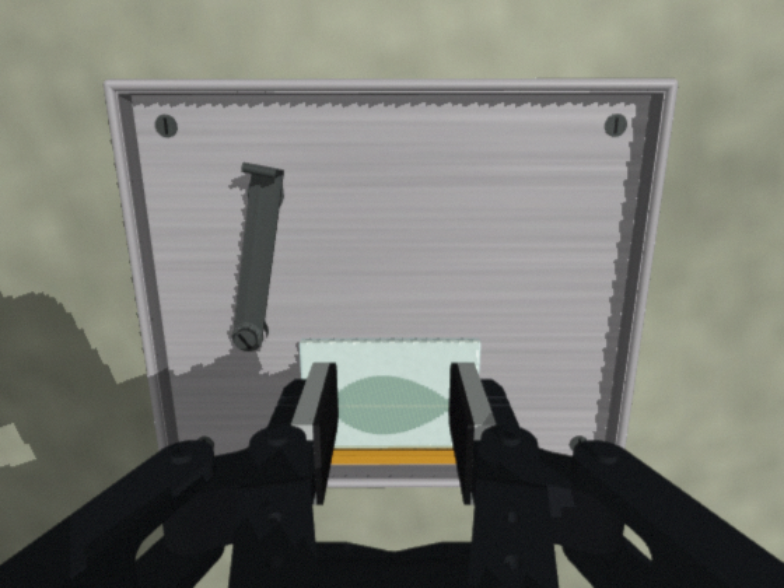

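Both checks agree: the glass is square and flush against the brass bar, with no gap visible at row 449. Its near edge is at tray x of about 18 mm. Next I'll regrasp the tab.

Emit:
{"op": "drive_tool", "data": {"motion": [[34,0,0,0,0,-0.13,0.8],[34,0,0,0,0,0,0.8],[34,0.56,-0.79,0,0,0,0],[34,0.56,-0.79,0,0,0,0],[34,0,0,0,0,0,0],[34,0,0,0,0,0,0]]}}

```text
time: 16.25
eef_pos: [0.4808, -0.0156, 0.1164]
ee_rot: [[-0.888, 0.46, -0.02], [0.46, 0.888, -0.0], [0.018, -0.009, -1.0]]
contact_force: [-0.3, -0.1, 1.1]
width: 0.0342
```

Run:
```python
from h import *
tool([.489,-.0165,.043],153.8);pol()
c=vision.camera('wrist');
for k,z in dict(clip_tab=.055,pivot=.048,clip_toe=.0365).items():
    print(k,[(np.round(ray(c,q['at'],z),4),round(q['confidence'],2)) for q in mark_of('wrist',k)[:2]])
tool([.489,-.0165,.043],153.8)
```

```text
shift units [-0.225  0.091  1.83 ] pos [ 0.4808 -0.0156  0.1164]
yaw 152.63202950306058
turn units [-0.066 -0.127 -0.145]
F [-0.34573437 -0.09516466  1.07140991] w 0.03420611603333671 t 16.25
r 0.09064505295554455 ang 155.8219300960963 yaw 152.63202950306058 z 0.11635879391575779 F tool [ 0.28 -0.25 -1.06] w 0.03420611603333671 16.25
clip_tab [(array([ 0.4882, -0.017 ,  0.055 ]), 0.56)]
pivot [(array([ 0.564 , -0.0522,  0.048 ]), 0.64)]
clip_toe [(array([ 0.4991, -0.0244,  0.0365]), 0.67)]
shift units [-0.195  0.066  1.856] pos [ 0.4822 -0.0152  0.1174]
yaw 152.70822502809145
turn units [-0.064 -0.118 -0.136]
F [0.68822836 0.27907183 0.77738947] w 0.03385270169040902 t 16.45
```

Emit:
{"op": "drive_tool", "data": {"motion": [[34,-0.17,0.05,0.3,-0.06,-0.12,-0.14],[34,0,0,0.5,0,0,0],[34,0,0,0.5,0,0,0],[34,0,0,0,0,0,0]]}}

```text
time: 16.85
eef_pos: [0.4942, -0.0156, 0.0659]
ee_rot: [[-0.899, 0.438, 0.006], [0.438, 0.899, -0.001], [-0.006, 0.002, -1.0]]
contact_force: [-0.8, 0.1, -0.9]
width: 0.0339
```

Run:
```python
from h import *
tool([.489,-.0165,.043],153.8)
```

```text
shift units [ 0.111 -0.078  0.573] pos [ 0.4942 -0.0156  0.0659]
yaw 154.0379892122834
turn units [0.012 0.043 0.03 ]
F [-0.7970697   0.09343763 -0.88914641] w 0.03385267034704588 t 16.85
```

Emit:
{"op": "drive_tool", "data": {"motion": [[34,0.1,-0.06,0.3,0,0.04,0],[34,0,0,0.24,0,0,0],[34,0,0,0,0,0,0]]}}

```text
time: 17.15
eef_pos: [0.4915, -0.0158, 0.0445]
ee_rot: [[-0.9, 0.437, 0.003], [0.437, 0.9, 0.001], [-0.002, 0.003, -1.0]]
contact_force: [-0.6, -0.4, 1.0]
width: 0.0341
```

Run:
```python
from h import *
tool([.489,-.0165,.043],153.8);pol()
```

```text
shift units [ 0.048 -0.044  0.038] pos [ 0.4915 -0.0158  0.0445]
yaw 154.0985193583791
turn units [0.018 0.017 0.037]
F [-0.56050604 -0.3705751   1.0123256 ] w 0.034056145510396096 t 17.15
r 0.08093123730420942 ang 152.83740171986514 yaw 154.0985193583791 z 0.044545740383082545 F tool [ 0.34 -0.58 -1.01] w 0.034056145510396096 17.15
```

Emit:
{"op": "drive_tool", "data": {"motion": [[34,0.03,-0.03,0.03,0,0,0],[20,0,0,0,0,0,0],[10,0,0,0,0,0,0],[10,0,0,0,0,0,0],[10,0,0,0,0,0,0]], "force": 40}}

```text
time: 17.65
eef_pos: [0.4906, -0.0165, 0.0446]
ee_rot: [[-0.9, 0.437, 0.005], [0.437, 0.9, 0.001], [-0.004, 0.003, -1.0]]
contact_force: [-0.8, 0.8, -1.0]
width: 0.0114
```

Emit:
{"op": "drive_tool", "data": {"motion": [[10,0,0,-0.08,0,0,0],[10,0,0,-0.08,0,0,0],[10,0,0,-0.06,0,0,0],[10,0,0,0,0,0,0]]}}

```text
time: 18.05
eef_pos: [0.4917, -0.0174, 0.053]
ee_rot: [[-0.899, 0.437, 0.01], [0.437, 0.9, -0.001], [-0.009, 0.003, -1.0]]
contact_force: [3.8, -1.7, -8.0]
width: 0.0117
```

Run:
```python
from h import *
pol()
```

```text
r 0.08004501093005742 ang 153.80987448547504 yaw 154.09202056766867 z 0.052967594865170685 F tool [-4.04  0.12  8.09] w 0.011731817329412673 18.05
```

Emit:
{"op": "drive_tool", "data": {"motion": [[10,-0.012,0.22,0,0,0,0.8],[10,-0.012,0.22,-0.01,0,0,0.8],[10,-0.012,0.22,-0.01,0,0,0.8],[10,-0.012,0.22,-0.01,0,0,0.8],[10,-0.012,0.22,-0.01,0,0,0.8],[10,-0.012,0.22,-0.01,0,0,0.8]]}}

```text
time: 18.65
eef_pos: [0.5271, 0.0183, 0.0514]
ee_rot: [[-0.41, 0.912, 0.006], [0.912, 0.41, -0.004], [-0.006, 0.004, -1.0]]
contact_force: [2.5, -2.6, -6.9]
width: 0.0113
```

Run:
```python
from h import *
pol()
```

```text
r 0.07980607002444828 ang 117.16661577257021 yaw 114.23055330121993 z 0.05137735583381683 F tool [-3.38  1.17  6.93] w 0.011292377975460363 18.65
```

Emit:
{"op": "drive_tool", "data": {"motion": [[10,-0.012,0.22,-0.02,0,0,0.72],[10,-0.012,0.22,-0.02,0,0,0.72],[10,-0.012,0.22,-0.02,0,0,0.7],[10,-0.012,0.22,-0.02,0,0,0.7]]}}

```text
time: 19.05
eef_pos: [0.5592, 0.0267, 0.0513]
ee_rot: [[-0.012, 1.0, -0.002], [1.0, 0.012, -0.004], [-0.004, -0.002, -1.0]]
contact_force: [1.8, -0.6, -6.0]
width: 0.0113
```

Run:
```python
from h import *
pol()
```

```text
r 0.07949169918828611 ang 93.11763241963962 yaw 90.67959530176944 z 0.05128754300304786 F tool [-0.6   1.78  5.99] w 0.011273742822305064 19.05
```

Emit:
{"op": "drive_tool", "data": {"motion": [[10,0,0,-0.05,0,0,0],[10,-0.012,0.2,-0.02,0,0,0.65],[10,-0.012,0.2,-0.02,0,0,0.65]]}}

```text
time: 19.35
eef_pos: [0.5715, 0.0266, 0.0519]
ee_rot: [[0.17, 0.985, -0.012], [0.985, -0.17, -0.001], [-0.003, -0.011, -1.0]]
contact_force: [0.1, 1.1, -5.9]
width: 0.0119
```

Run:
```python
from h import *
pol()
```

```text
r 0.07968166053220826 ang 84.26549318553879 yaw 80.1907270034411 z 0.05194369807599985 F tool [1.14 0.01 5.86] w 0.011948490108274278 19.35
```

Emit:
{"op": "drive_tool", "data": {"motion": [[10,-0.012,0.18,-0.01,0,0,0.5],[10,-0.012,0.18,-0.01,0,0,0.5],[10,-0.01,0.12,0,0,0,0.4],[10,0,0,0,0,0,0]]}}

```text
time: 19.75
eef_pos: [0.5864, 0.024, 0.0504]
ee_rot: [[0.359, 0.933, -0.02], [0.933, -0.359, 0.006], [-0.002, -0.021, -1.0]]
contact_force: [1.2, 0.5, -5.4]
width: 0.0114
```

Run:
```python
from h import *
pol()
c=vision.camera('wrist'); save(c,'w8.png',1.4); pol()
```

```text
r 0.08000846871931427 ang 73.39691180321218 yaw 68.9305022802365 z 0.05039720837482191 F tool [0.9  1.1  5.39] w 0.01142905350053022 19.75
r 0.07997703751065202 ang 73.56127687929282 yaw 68.96796067558165 z 0.05032203680554138 F tool [1.17 0.75 4.12] w 0.011770962466737986 19.8
```

View pics/w8.png

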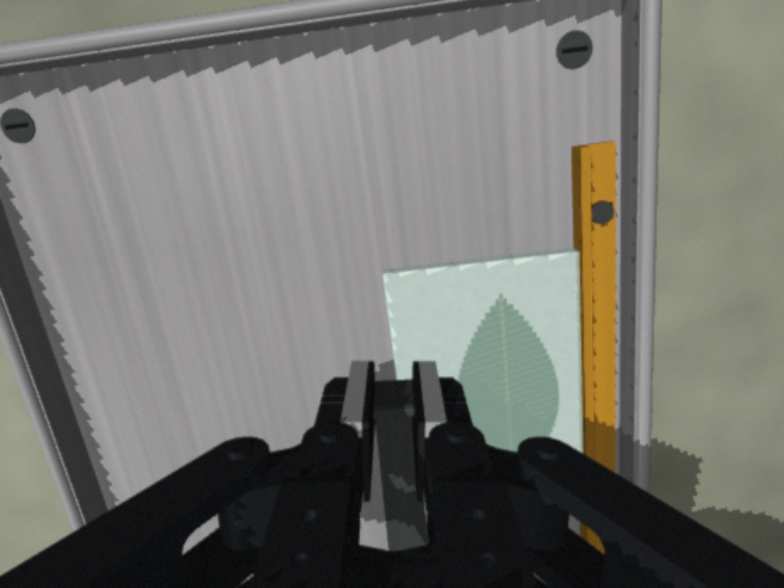

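The glass is flush on the bar at column 582. The clip is about 6° short of its target.

Emit:
{"op": "drive_tool", "data": {"motion": [[10,0,0.07,-0.05,0,0,0.06],[10,-0.005,0.07,-0.03,0,0,0.06],[10,-0.005,0.06,0,0,0,0.05],[10,0,0,0,0,0,0]]}}

```text
time: 20.2
eef_pos: [0.5911, 0.0219, 0.0522]
ee_rot: [[0.38, 0.925, -0.025], [0.925, -0.38, 0.009], [-0.002, -0.027, -1.0]]
contact_force: [0.1, 2.0, -6.4]
width: 0.0115
```

Run:
```python
from h import *
pol()
```

```text
r 0.07953658762200859 ang 69.71344175945244 yaw 67.69083539627364 z 0.0522243610266688 F tool [ 1.92 -0.54  6.38] w 0.011470901119477994 20.2
```

Emit:
{"op": "drive_tool", "data": {"motion": [[10,-0.003,0.07,0,-0.1,0,0],[10,0,0,0,0,0,0]]}}

```text
time: 20.4
eef_pos: [0.5931, 0.0212, 0.0517]
ee_rot: [[0.38, 0.925, -0.013], [0.925, -0.38, 0.004], [-0.001, -0.014, -1.0]]
contact_force: [-0.2, 2.0, -4.5]
width: 0.0113
```

Run:
```python
from h import *
pol()
```

```text
r 0.07961370013710452 ang 68.18648182859472 yaw 67.66901061366802 z 0.051682846541834505 F tool [ 1.75 -0.9   4.46] w 0.011303314728864852 20.4
```

Emit:
{"op": "drive_tool", "data": {"motion": [[10,0,0.01,0.04,0,0,0],[10,0,0,0.04,0,0,0],[10,0,0,0.03,0,0,0],[10,0,0,0,0,0,0]]}}

```text
time: 20.8
eef_pos: [0.5937, 0.0218, 0.048]
ee_rot: [[0.38, 0.925, -0.013], [0.925, -0.38, 0.005], [-0.0, -0.014, -1.0]]
contact_force: [-1.3, 2.3, -3.0]
width: 0.0114
```

Run:
```python
from h import *
pol()
```

```text
r 0.08041223886607211 ang 67.90329950196369 yaw 67.67379989904181 z 0.048013254652239344 F tool [ 1.63 -2.    3.04] w 0.011355923436533624 20.8
```

Emit:
{"op": "drive_tool", "data": {"motion": [[10,0,0,0.03,0,0,0],[10,0,0,0,0,0,0],[20,0,0,0,0,0,0],[34,0,0,0,0,0,0],[34,0,0,0,0,0,0],[34,0,0,-0.4,0,0,0],[34,0,0,-0.8,0,0,0],[34,0,0,-0.8,0,0,0],[34,0,0,-0.8,0,0,0],[34,0,0,0,0,0,0]]}}

```text
time: 21.8
eef_pos: [0.5987, 0.0181, 0.1714]
ee_rot: [[0.379, 0.926, -0.002], [0.926, -0.379, -0.002], [-0.003, -0.001, -1.0]]
contact_force: [0.8, -1.5, 1.5]
width: 0.0341
```

Run:
```python
from h import *
pol()
c=vision.camera('wrist'); save(c,'w9.png',1.4)
for k,z in dict(plate_center=.039,clip_tab=.055,pivot=.048,clip_toe=.039).items():
    print(k,[(tr(ray(c,q['at'],z)),round(q['confidence'],2)) for q in mark_of('wrist',k)[:2]])
```

```text
r 0.0790312966053386 ang 63.545531550174964 yaw 67.75661870463605 z 0.17143561704078858 F tool [-1.09  1.31 -1.49] w 0.03413250353095267 21.8
plate_center [(array([52. ,  3.3]), 0.82)]
clip_tab [(array([27.3, 10.1]), 0.74)]
pivot [(array([ 16.4, -68.6]), 0.87)]
clip_toe [(array([24.6,  0.9]), 0.76)]
```

View pics/w9.png

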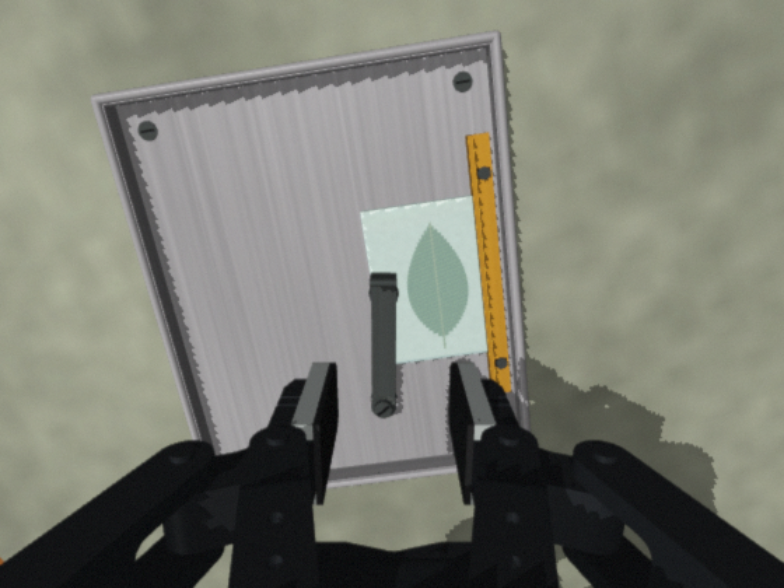

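The toe is about 7 mm inside the near edge, on the clear margin and clear of the leaf (which starts at column 408). It is near mid-edge, and the glass is flush along the bar. The arm is clear, so I'm handing in.

Run:
```python
from h import *
print(order.finish_job())
```

```text
the job is handed in; nothing more can be done
None
```

The job is done and handed in at about 22 s of the 64 s allowed. The glass is flush against the back stop, the clip is back down on its near margin, and I did not go near the tea things.

- **Clip off:** I pinched the tab, lifted it a few millimetres and swung the clip round to about 78°, well clear of the glass.
- **Push:** The glass slid back until I felt it bed against the stop. I kept the push on for about 1.5 s at roughly 5–6 N. That was firmer than I intended: my attempts to ease it off only brought it down to about 5 N.
- **Clip back:** I swung it over with the tab about 6–8 mm up, lowered it onto the glass and let go.

**Last checks:** The final picture shows the glass square and flush along the brass bar. The toe is about 7 mm inside the near edge, clear of the leaf and within about 4 mm of the edge's middle. The gripper was clear of everything, at z 0.17 m.

**What went wrong or disagreed:**
- **Fingertips too high:** On the first approach they drifted just above the glass's top. I backed off and lowered them before pushing.
- **Tray floor:** The fingertips rubbed the tray floor lightly during the push, at up to about 5 N.
- **Glass position:** The network's last estimate of the glass centre was about 4–6 mm off my other measurements, probably because the clip hid part of it. I went by the visible edges instead.

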